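# Hang the bench scraper on its screw

## Task

In the wooden block stand two dough scrapers. Take the one with the keyhole-shaped opening in its blade, pass the wide part of the opening over the head of the empty screw on the white panel, and pull it down so that the screw locks in the narrow top of the slot and the scraper hangs there by itself, upright. Leave the plain scraper in the block.

Things in the scene. Friction and masses are not known exactly. Their poses are not given: they have to be found in the camera images.
- scraper_handle (a point): Centre of the wooden handle (112 long, 24 thick, 42 mm high) of the scraper to hang, upright in a slot of a wooden block, maybe leaning a few degrees; lift it 35 mm straight up to free it. Axes: z up, y along the handle, x square to the blade (front and back alike). Steel blade below: 110 wide, 5 thick, 130 mm tall, bottom edge 151 mm below this point. About 0.25 kg.
- scraper_slot (a point): Closed upper end of the keyhole's slot, in the middle of the same blade, 44 mm below the handle's centre; same axes. Keyhole: wide part 44 mm across, its centre 45 mm below this point (89 mm below the handle's centre); from 31 mm below this point it narrows upwards to a slot 14 mm wide in its top 13 mm.
- screw (a point): Empty screw, left or right on the upright white panel (340 wide, top 170 mm above the table, foot 10 mm high). Point: on its axis, mid-shank, 155 mm up. x: level, from panel to head, away from the robot; z up. Shank 8 mm thick, 26 mm long; head 22 mm wide, outer face 19 mm beyond this point. A second screw 170 mm along the panel carries a fixed round skimmer, 76 mm across.
- plain_handle (a point): Centre of the handle of the other scraper: same size and axes, its blade without opening. It stands in the block's other slot, in line with the first, 150 mm away, and stays there, its top 182 mm above the table: carry the other clear over it. The block is 45 mm high, its slots 35 mm deep and 7 mm wide.
Mind the look-alikes: they are no part of the job. Leave any blue or red look-alike of the part that bears scraper_handle alone.

How it is judged:
By the outcome, as a careful person would: the job done as asked, in the order asked, and still so for the second after the job is handed in, with the robot touching nothing.
It also fails if it takes over 48 s, if anything falls off the work surface, if the arm or the gripper's body presses on something with over 40 N, if the wrist force passes 120 N, or if a joint passes its speed limit or range.

## Robot

A 7-joint arm with a two-finger parallel gripper is mounted at the origin on the work surface. World frame = base frame: x ahead of the robot, y to its left, z up, the work surface at z = 0. Lengths are in m, angles in rad, forces in N, time in s.
With the tool pointing down it reaches from about 0.425 to 1.025 m from the base axis. Payload 9.4 kg.
Tool frame: the origin (TCP) lies between the finger pads; the fingertips stand tip_extent ahead of it and the grasp point (between the pads) lies 6 mm ahead of it (tip_extent is the distance from the TCP to the fingertips, in m); y points along the fingers, x is the direction in which the jaws open and shut, and the axes are right-handed (so a half turn about y gives the same grasp; the last joint's range is limited). The gripper opens to 93 mm and grips with 3 to 60 N. Pads are 15 mm wide; open, the fingers measure 128 mm over their backs; the gripper's body (75 mm by 188 mm) begins 65 mm behind the grasp point.
Start: joints at [-1.425, 0.599, -0.003, 1.599, 0.002, 0.943, -0.08], TCP at [0.16, 0.707, 0.244] pointing down, gripper open.
Joint ranges: [-2.57, 2.57], [-0.35, 1.97], [-1.29, 1.29], [0.11, 2.56], [-1.05, 4.19], [0.11, 1.86], [-2.63, 2.63]. Speed limits (rad/s): [2.22, 2.22, 3.01, 3.01, 3.14, 3.14, 3.14].

## Interface

Orientations are given as a rotation vector (axis times angle).
In Python, from rig import read_state, get_image, sign_off, tip_extent gives the robot as it stands. The module is installed in compiled form; this text tells all that it offers.
- The arm moves only by the tool servo_tool, never from a script. Its argument "increments" is one flat list of numbers, 7 for each row, row after row: the opening in per cent of the stroke, from 0 (shut) to 100 (fully open), then the shift along the tool's x, y, z in mm, then the turn, a rotation vector about the tool's x, y, z in rad. A call has 1 to 5 rows; each row shifts and turns the commanded pose from where the row before left it, along the tool's axes as they then stand; what a row does not reach is not made up. A row lasts 1/12 s, in which the tool goes at most 41.7 mm and 7.16 degrees, less where a joint would pass 70% of its speed; a pose out of reach is approached as far as the arm can. A call with a gripper value outside its range is refused whole. The fingers move at their own pace and stop on an object; "squeeze" is the grip in N (left out, the last holds). Time passes only in rows, so rows that do not move let the fingers close. It gives the time, the measured TCP pose, the force and the opening at its end, in the units of the state.
- read_state(): the state, without advancing time (a new reading comes with each control period).
- get_image(name): name is "side" or "top" or "wrist"; returns a dict with "color" (480x640x3 uint8, red, green, blue), "vertical_fov" (degrees; the focal length in pixels is half the picture's height over the tangent of half this angle, whatever the lens; pixels are square), "cx", "cy" (the principal point, pixels), "k1" (the pictures are not rectified: a ray, as slopes to the right and down, at radius r is drawn at 1 + k1 r^2 times it, then the intrinsics apply), "origin" and "rotation" of the camera in the world. Camera axes: x right, y down, z forward; pixel columns grow to the right and rows downward; lengths in m; the calibration is good to about 2 mm. A picture is of the moment at which its call begins. There is no depth.
- sign_off(): hands the job in, once; it reports no verdict.
The state is a dict: "time": time; "joint_positions": joint angles; "dq": joint speeds; "effort": joint torques, N m; "tcp_pos": TCP position; "tcp_rot": TCP orientation; "ft_force": force on the tool from outside, world axes, zero at the start; "wrist_torque": the same for the moment, N m; "grip_width": finger opening in m.
Only numpy, scipy, OpenCV 4.12 (cv2) and the standard library are available. Lean on these libraries where they do the work, as an engineer would, in place of code of your own. Each camera call takes 0.05 s, during which the arm holds its last target. There are 200 camera calls.

## Working session

There is one attempt and no reset: what is moved stays moved. The work goes in short steps, Python scripts to look and compute and a tool call to move; the robot and the scene stay as the last step left them, time stands still between calls to the robot, and variables do not carry over. Pictures are saved under pics/ and viewed, about 8 in all and at most 12, crops included, and the job is handed in when it is done.

Besides the shell and the picture viewer there is one more tool, called as a command line: name --argument value ..., lists and objects as JSON in quotes. servo_tool: Moves the arm, as the interface text tells. Its arguments: {"type":"object","properties":{"increments":{"type":"array","items":{"type":"number"}},"squeeze":{"type":"number"}},"required":["increments"]}

```bash
mkdir -p pics; cat > h.py <<'E'
import numpy as np, cv2
from rig import read_state, get_image, sign_off, tip_extent
from scipy.spatial.transform import Rotation as R
def K(im):
    f=240/np.tan(np.radians(im["vertical_fov"])/2); return f,im["cx"],im["cy"],im["k1"]
def ray(im,u,v):
    f,cx,cy,k=K(im); d=np.array([(u-cx)/f,(v-cy)/f]); p=d.copy()
    for _ in range(30): p=d/(1+k*(p@p))
    w=np.array(im["rotation"])@np.array([p[0],p[1],1]); return np.array(im["origin"]),w/np.linalg.norm(w)
def plane(im,u,v,z=None,ax=2):
    o,d=ray(im,u,v); return o+d*(z-o[ax])/d[ax]
def tri(*obs):
    A=np.zeros((3,3));b=np.zeros(3);L=[]
    for im,u,v in obs:
        o,d=ray(im,u,v);P=np.eye(3)-np.outer(d,d);A+=P;b+=P@o;L.append((o,P))
    x=np.linalg.solve(A,b);return x,[np.linalg.norm(P@(x-o)) for o,P in L]
def proj(im,X):
    f,cx,cy,k=K(im); c=np.array(im["rotation"]).T@(np.array(X)-np.array(im["origin"])); p=c[:2]/c[2]; p=p*(1+k*(p@p)); return p*f+[cx,cy]
def save(im,fn): cv2.imwrite(fn,im["color"][:,:,::-1])
E
python3 - <<'E'
from h import *
import pickle
for n in ["side","top","wrist"]:
    im=get_image(n); save(im,f"pics/{n}0.png"); pickle.dump(im,open(n+"0.pkl","wb"))
    print(n,im["vertical_fov"],im["cx"],im["cy"],im["k1"],np.round(im["origin"],3),np.round(im["rotation"],2).tolist())
s=read_state();print(s,tip_extent)
E
```

```text
side 46.64580035256122 315.6172622254064 245.5109763355544 -0.00935468343335153 [0.282 0.677 0.706] [-0.51, 2.67, -1.26]
top 56.3318591929033 316.7939258168979 233.141752731949 -0.10256662561032168 [ 0.376 -0.007  0.967] [-2.11, 2.17, -0.19]
wrist 59.965995586540124 323.58169335201904 243.6496957945702 0.027576002343767544 [0.088 0.724 0.384] [2.28, 1.82, 0.25]
{'time': 0.15, 'joint_positions': array([-1.42469749,  0.5999166 , -0.00253843,  1.59989664,  0.00180313,
        0.94289545, -0.07978823]), 'dq': array([-7.85722331e-04, -1.16448373e-03,  2.46130447e-04, -2.14349909e-03,
       -1.95496852e-03,  9.53463416e-05,  1.44879573e-03]), 'effort': array([ 2.98017039e-03, -7.65585852e+01,  1.49900593e+00, -2.52563900e+01,
       -5.23163646e-02,  1.48388254e-02,  1.14310258e-04]), 'tcp_pos': array([0.16013511, 0.7067768 , 0.24299396]), 'tcp_rot': array([-1.30715712, -1.04302219,  1.04435158]), 'ft_force': array([-0.24289451,  0.26763475,  0.29823241]), 'wrist_torque': array([-0.02136929, -0.00398831, -0.01113121]), 'grip_width': 0.09293545239412683} 0.025
```

View pics/side0.png

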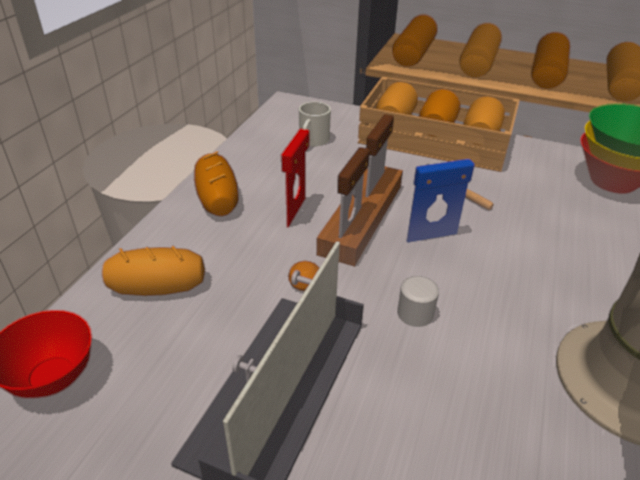

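View pics/top0.png

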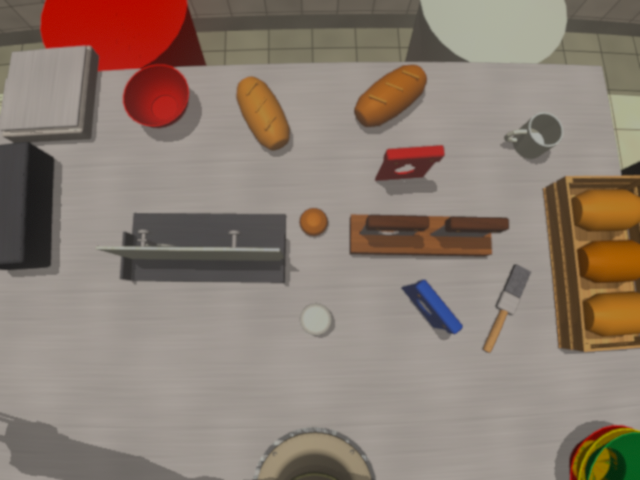

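```bash
sed -i 's/np.array(im\["rotation"\])@/RM(im)@/; s/np.array(im\["rotation"\]).T@/RM(im).T@/' h.py; cat >> h.py <<'E'
def RM(im): return R.from_rotvec(im["rotation"]).as_matrix()
def crop(im,x0,y0,x1,y1,s): return cv2.resize(im["color"][y0:y1,x0:x1,::-1],None,fx=s,fy=s,interpolation=cv2.INTER_CUBIC)
E
python3 - <<'E'
from h import *
import pickle
S,T,W=[pickle.load(open(n+"0.pkl","rb")) for n in ["side","top","wrist"]]
a=crop(T,90,200,290,290,4)       #800x360
b=crop(S,180,240,380,480,2.5)  # 
cv2.imwrite("pics/a.png",a)
c=np.zeros((600,800,3),np.uint8)
c[:600,:400]=cv2.resize(crop(S,200,230,360,470,1),(400,600),interpolation=cv2.INTER_CUBIC)
c[:300,400:]=cv2.resize(crop(S,300,100,420,190,1),(400,300),interpolation=cv2.INTER_CUBIC)*0+cv2.resize(crop(S,310,110,430,230,1),(400,300),interpolation=cv2.INTER_CUBIC)
c[300:,400:]=cv2.resize(crop(T,340,200,520,335,1),(400,300),interpolation=cv2.INTER_CUBIC)
cv2.imwrite("pics/c.png",c)
print(R.from_rotvec(read_state()["tcp_rot"]).as_matrix().round(2))
print(R.from_rotvec(W["rotation"]).as_matrix().round(2))
for p in [(100,248),(280,250)]: print(plane(T,*p,.17))
for p in [(142,240),(234,240)]: print(plane(T,*p,.155))
for p in [(367,222),(428,222),(447,224),(508,224)]: print(plane(T,*p,.182))
E
```

```text
[[ 0.22 -0.   -0.98]
 [ 0.98 -0.    0.22]
 [-0.   -1.   -0.  ]]
[[ 0.22  0.94  0.26]
 [ 0.98 -0.21 -0.06]
 [-0.    0.27 -0.96]]
[0.49239483 0.37941818 0.17      ]
[0.48102834 0.04878155 0.17      ]
[0.50776147 0.30625132 0.155     ]
[0.50356654 0.13407329 0.155     ]
[ 0.52589193 -0.10799527  0.182     ]
[ 0.5232497  -0.21828491  0.182     ]
[ 0.51876573 -0.25284697  0.182     ]
[ 0.51609923 -0.36701353  0.182     ]
```

View pics/a.png

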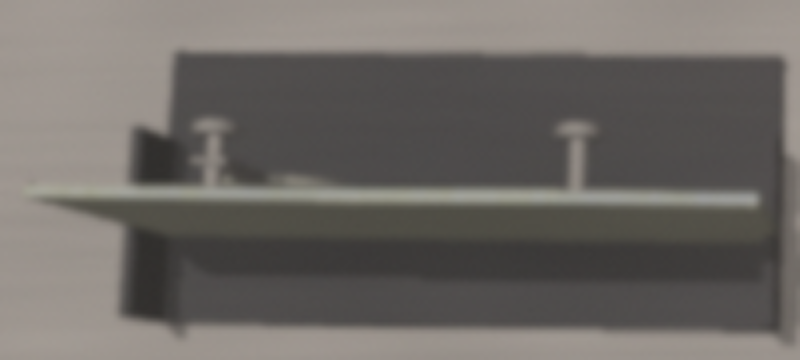

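View pics/c.png

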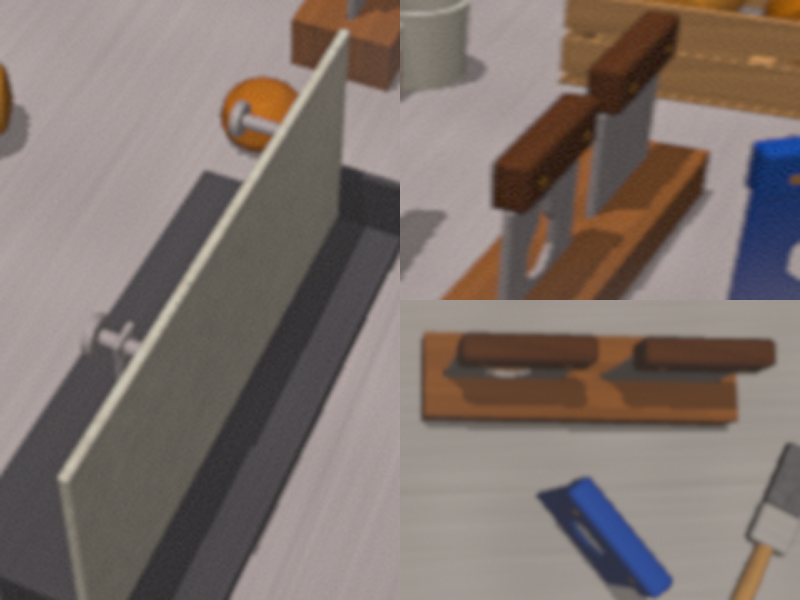

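```bash
python3 - <<'E'
from h import *
import pickle
S,T,W=[pickle.load(open(n+"0.pkl","rb")) for n in ["side","top","wrist"]]
def brown(im,x0,y0,x1,y1):
    h=cv2.cvtColor(im["color"],cv2.COLOR_RGB2HSV); m=((h[...,2]<105)&(h[...,1]>90)&((h[...,0]<15)|(h[...,0]>172))).astype(np.uint8)
    k=np.zeros_like(m);k[y0:y1,x0:x1]=m[y0:y1,x0:x1]
    n,l,st,c=cv2.connectedComponentsWithStats(k); i=np.argmax(st[1:,4])+1
    r=cv2.minAreaRect(np.argwhere(l==i)[:,::-1].astype(np.float32)); return c[i],st[i],r,(l==i)
for name,bt,bs in [("key",(360,205,438,235),(330,140,372,200)),("plain",(440,205,515,240),(364,105,400,165))]:
    t,st,r,m=brown(T,*bt); s,ss,rs,ms=brown(S,*bs)
    print(name,t,st,r,s,ss); print(tri((T,*t),(S,*s)))
    b=cv2.boxPoints(r); print([plane(T,*p,.182).round(4)[:2] for p in b])
# screw
ht=(577.5/4-.375+90,129.5/4-.375+200); hs=(238.5/2.5-.3+200,118.5/2.5-.3+230)
print("head",tri((T,*ht),(S,*hs)))
sk=(576.5/4-.375+90,160/4-.375+200); s2=(258/2.5-.3+200,123/2.5-.3+230)
print("shank",plane(T,*sk,.159),tri((T,*sk),(S,*s2)))
print("panel top", [plane(T,(x+.5)/4-.5+90,(y+.5)/4-.5+200,.17).round(4) for x,y in [(30,186),(30,196),(757,193),(757,204)]])
print("panel S",[plane(S,(x+.5)/2.5-.5+200,(y+.5)/2.5-.5+230,.17).round(4) for x,y in [(345,35),(65,475),(60,475),(75,478)]])
print("screw base",plane(T,213/4+89.6,184/4+199.6,.17),plane(T,576/4+89.6,190/4+199.6,.17))
print("red",plane(T,388,155,.18),plane(T,443,150,.18))
E
```

```text
key [397.94636472 222.53277712] [363 216  66  19 839] ((395.79656982421875, 223.44140625), (64.77547454833984, 18.020870208740234), 4.763641834259033) [354.23501199 168.44964029] [338 140  34  55 834]
(array([ 0.52647078, -0.16746786,  0.16335386]), [np.float64(0.0006122251625773005), np.float64(0.0006122251625772268)])
[array([ 0.5121, -0.0998]), array([ 0.5447, -0.1039]), array([ 0.5321, -0.2204]), array([ 0.4994, -0.2154])]
plain [476.98052851 223.418637  ] [444 217  64  15 719] ((475.5, 224.0), (14.0, 63.0), 90.0) [378.12446352 135.76108727] [364 115  30  50 699]
(array([ 0.5236381 , -0.31905445,  0.15462691]), [np.float64(0.00013923133491361666), np.float64(0.0001392313349137542)])
[array([ 0.5317, -0.2483]), array([ 0.5291, -0.3664]), array([ 0.5032, -0.3638]), array([ 0.5061, -0.2464])]
head (array([0.51754669, 0.13391524, 0.1549175 ]), [np.float64(0.0009387243597472119), np.float64(0.0009387243597472795)])
shank [0.50364234 0.13384134 0.159     ] (array([0.50413898, 0.134355  , 0.15609763]), [np.float64(3.846412082612371e-05), np.float64(3.8464120826123354e-05)])
panel top [array([0.496 , 0.3851, 0.17  ]), array([0.4914, 0.3849, 0.17  ]), array([0.4849, 0.0507, 0.17  ]), array([0.48  , 0.0508, 0.17  ])]
panel S [array([0.4792, 0.0563, 0.17  ]), array([0.4918, 0.3876, 0.17  ]), array([0.4938, 0.3884, 0.17  ]), array([0.487 , 0.3873, 0.17  ])]
screw base [0.49498906 0.29850128 0.17      ] [0.4883217  0.13215696 0.17      ]
red [ 0.65134821 -0.15322942  0.18      ] [ 0.65961275 -0.25737635  0.18      ]
```

```bash
cat >> h.py <<'E'
def yaw(s): m=R.from_rotvec(s["tcp_rot"]).as_matrix(); return np.arctan2(m[1,0],m[0,0])
def plan(p1,y1,n,arc=False):
    "rows in tool axes (x=jaws, y=down, z) from the measured pose; polar path if arc"
    s=read_state(); p0=s["tcp_pos"]; y0=yaw(s); p1=np.array(p1)
    pol=lambda p:np.array([np.hypot(p[0],p[1]),np.arctan2(p[1],p[0]),p[2]])
    f=np.linspace(0,1,n+1)[:,None]
    P=p0+f*(p1-p0)
    if arc: q=pol(p0)+f*(pol(p1)-pol(p0)); P=np.c_[q[:,0]*np.cos(q[:,1]),q[:,0]*np.sin(q[:,1]),q[:,2]]
    Y=y0+f[:,0]*(y1-y0)
    for i in range(n):
        c,s_=np.cos(Y[i]),np.sin(Y[i]); d=P[i+1]-P[i]
        print(np.round([1e3*(c*d[0]+s_*d[1]),-1e3*d[2],1e3*(-s_*d[0]+c*d[1])],1) if 0 else [float(round(v,1)) for v in (1e3*(c*d[0]+s_*d[1]),-1e3*d[2],1e3*(s_*d[0]-c*d[1])*-1)], round(-(Y[i+1]-Y[i]),4))
E
python3 -c "
from h import *
plan((.5255,-.165,.27),-.03,26,True)"
```

```text
[-8.1, -1.0, -45.6] 0.053
[-8.6, -1.0, -45.1] 0.053
[-9.1, -1.0, -44.6] 0.053
[-9.5, -1.0, -44.0] 0.053
[-9.9, -1.0, -43.5] 0.053
[-10.4, -1.0, -43.0] 0.053
[-10.8, -1.0, -42.5] 0.053
[-11.2, -1.0, -41.9] 0.053
[-11.6, -1.0, -41.4] 0.053
[-11.9, -1.0, -40.8] 0.053
[-12.3, -1.0, -40.3] 0.053
[-12.7, -1.0, -39.7] 0.053
[-13.0, -1.0, -39.2] 0.053
[-13.4, -1.0, -38.6] 0.053
[-13.7, -1.0, -38.0] 0.053
[-14.0, -1.0, -37.5] 0.053
[-14.3, -1.0, -36.9] 0.053
[-14.6, -1.0, -36.3] 0.053
[-14.9, -1.0, -35.8] 0.053
[-15.2, -1.0, -35.2] 0.053
[-15.5, -1.0, -34.6] 0.053
[-15.7, -1.0, -34.1] 0.053
[-16.0, -1.0, -33.5] 0.053
[-16.2, -1.0, -32.9] 0.053
[-16.4, -1.0, -32.3] 0.053
[-16.6, -1.0, -31.7] 0.053
```

servo_tool --increments '[55,-7.7,-1,-38.9,0,0.046,0,55,-7.7,-1,-38.9,0,0.046,0,55,-7.7,-1,-38.9,0,0.046,0,55,-7.7,-1,-38.9,0,0.046,0,55,-7.7,-1,-38.9,0,0.046,0]'

```text
time: 0.57
tcp_pos: [0.3344, 0.6094, 0.2483]
tcp_rot: [-1.391, -0.868, 0.868]
ft_force: [-0.1, 0.1, -0.1]
grip_width: 0.0643
```

servo_tool --increments '[55,-9.3,-1,-36.8,0,0.046,0,55,-9.3,-1,-36.8,0,0.046,0,55,-9.3,-1,-36.8,0,0.046,0,55,-9.3,-1,-36.8,0,0.046,0,55,-9.3,-1,-36.8,0,0.046,0]'

```text
time: 0.98
tcp_pos: [0.467, 0.4742, 0.2535]
tcp_rot: [-1.458, -0.691, 0.691]
ft_force: [-0.2, -0.0, 0.0]
grip_width: 0.0511
```

servo_tool --increments '[55,-10.8,-1,-34.8,0,0.046,0,55,-10.8,-1,-34.8,0,0.046,0,55,-10.8,-1,-34.8,0,0.046,0,55,-10.8,-1,-34.8,0,0.046,0,55,-10.8,-1,-34.8,0,0.046,0]'

```text
time: 1.4
tcp_pos: [0.5529, 0.314, 0.2585]
tcp_rot: [-1.509, -0.513, 0.513]
ft_force: [0.7, 0.1, 1.1]
grip_width: 0.051
```

servo_tool --increments '[55,-12.1,-1,-32.7,0,0.046,0,55,-12.1,-1,-32.7,0,0.046,0,55,-12.1,-1,-32.7,0,0.046,0,55,-12.1,-1,-32.7,0,0.046,0,55,-12.1,-1,-32.7,0,0.046,0]'

```text
time: 1.82
tcp_pos: [0.589, 0.1439, 0.2635]
tcp_rot: [-1.545, -0.334, 0.334]
ft_force: [0.9, -0.1, 0.7]
grip_width: 0.0509
```

servo_tool --increments '[55,-13.2,-1,-30.5,0,0.046,0,55,-13.2,-1,-30.5,0,0.046,0,55,-13.2,-1,-30.5,0,0.046,0,55,-13.2,-1,-30.5,0,0.046,0,55,-13.2,-1,-30.5,0,0.046,0]'

```text
time: 2.23
tcp_pos: [0.5765, -0.0214, 0.2686]
tcp_rot: [-1.565, -0.154, 0.154]
ft_force: [0.2, 0.1, 0.2]
grip_width: 0.0512
```

servo_tool --increments '[55,-14.1,-1,-28.4,0,0.046,0,55,-14.1,-1,-28.4,0,0.046,0,55,-14.1,-1,-28.4,0,0.046,0,55,-14.1,-1,-28.4,0,0.046,0,55,-14.1,-1,-28.4,0,0.046,0]'

```text
time: 2.65
tcp_pos: [0.5212, -0.1696, 0.2736]
tcp_rot: [-1.571, 0.027, -0.027]
ft_force: [0.4, -0.4, 0.9]
grip_width: 0.0512
```

```bash
python3 - <<'E'
from h import *
import pickle
s=read_state();print(s["time"],s["tcp_pos"],yaw(s),R.from_rotvec(s["tcp_rot"]).as_matrix().round(3).tolist(),s["ft_force"],s["grip_width"])
W=get_image("wrist");pickle.dump(W,open("wrist1.pkl","wb"));save(W,"pics/w1.png");print(read_state()["tcp_pos"],W["origin"])
E
```

```text
2.65 [ 0.52116406 -0.16955991  0.27362357] -0.03422848999790814 [[0.999, 0.0, 0.034], [-0.034, -0.0, 0.999], [0.0, -1.0, -0.0]] [ 0.37667715 -0.36188331  0.86948315] 0.051168353340453845
[ 0.51782318 -0.17576643  0.27423937] [ 0.52414153 -0.09442621  0.41465286]
```

View pics/w1.png

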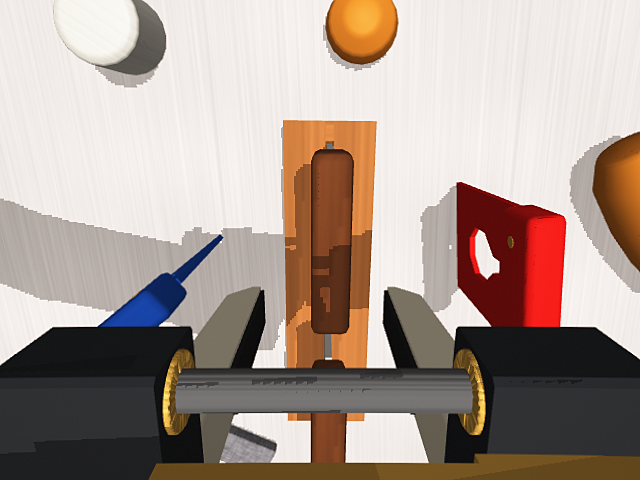

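```bash
python3 - <<'E'
from h import *
import pickle
W=pickle.load(open("wrist1.pkl","rb"))
for n,p in dict(tl=(312,154),tr=(353,154),bl=(312,328),br=(349,328),ml=(312,240),mr=(351,240)).items(): print(n,plane(W,*p,.182).round(4))
for n,p in dict(blk_tl=(283,121),blk_bl=(288,330),tr=(377,121),br=(366,360),notch=(330,146)).items(): print(n,plane(W,*p,.045).round(4))
s=read_state();print(s["tcp_pos"],yaw(s))
h=cv2.cvtColor(W["color"],cv2.COLOR_RGB2HSV)
for r in (170,200,220,280,310): print(r,[(c,h[r,c].tolist()) for c in list(range(308,316,2))+list(range(346,358,2))])
E
```

```text
tl [ 0.5175 -0.1082  0.182 ]
tr [ 0.54   -0.1089  0.182 ]
bl [ 0.5132 -0.2128  0.182 ]
br [ 0.5359 -0.2136  0.182 ]
ml [ 0.5155 -0.1568  0.182 ]
mr [ 0.5381 -0.1576  0.182 ]
blk_tl [ 0.4902 -0.088   0.045 ]
blk_bl [ 0.4832 -0.2838  0.045 ]
tr [ 0.5701 -0.0908  0.045 ]
br [ 0.5591 -0.3194  0.045 ]
notch [ 0.5295 -0.11    0.045 ]
[ 0.51782318 -0.17576643  0.27423937] -0.044322943527261585
170 [(308, [12, 179, 147]), (310, [13, 180, 173]), (312, [10, 182, 70]), (314, [11, 179, 101]), (346, [10, 183, 124]), (348, [10, 183, 113]), (350, [10, 185, 109]), (352, [9, 180, 58]), (354, [13, 175, 226]), (356, [14, 177, 221])]
200 [(308, [12, 180, 147]), (310, [13, 179, 171]), (312, [10, 182, 70]), (314, [10, 179, 101]), (346, [11, 185, 128]), (348, [10, 185, 121]), (350, [10, 179, 117]), (352, [10, 179, 64]), (354, [13, 173, 228]), (356, [13, 178, 218])]
220 [(308, [12, 179, 147]), (310, [13, 179, 171]), (312, [10, 176, 68]), (314, [10, 183, 107]), (346, [11, 182, 126]), (348, [10, 182, 116]), (350, [10, 182, 91]), (352, [13, 179, 179]), (354, [13, 175, 222]), (356, [13, 177, 216])]
280 [(308, [12, 178, 152]), (310, [12, 179, 174]), (312, [10, 179, 60]), (314, [10, 172, 77]), (346, [10, 182, 77]), (348, [10, 177, 69]), (350, [11, 183, 85]), (352, [13, 180, 157]), (354, [12, 179, 151]), (356, [12, 178, 156])]
310 [(308, [14, 175, 223]), (310, [13, 176, 254]), (312, [9, 178, 56]), (314, [11, 184, 75]), (346, [10, 180, 75]), (348, [8, 170, 42]), (350, [13, 174, 240]), (352, [13, 174, 229]), (354, [13, 175, 227]), (356, [14, 174, 233])]
```

servo_tool --increments '[55,2.7,0,4.4,0,0,0,55,2.7,0,4.4,0,0,0,55,2.7,12,4.4,0,0,0,55,0,20,0,0,0,0,55,0,20,0,0,0,0]'

```text
time: 3.12
tcp_pos: [0.5318, -0.1529, 0.2212]
tcp_rot: [-1.57, 0.021, -0.023]
ft_force: [0.2, 0.2, -0.5]
grip_width: 0.0509
```

servo_tool --increments '[55,0,10,0,0,0,0,55,0,0,0,0,0,0,55,0,0,0,0,0,0]'

```text
time: 3.37
tcp_pos: [0.5306, -0.1544, 0.2114]
tcp_rot: [-1.57, 0.025, -0.023]
ft_force: [0.0, -0.7, 0.8]
grip_width: 0.051
```

```bash
python3 - <<'E'
from h import *
import pickle
s=read_state();print(s["time"],s["tcp_pos"],yaw(s))
W=get_image("wrist");pickle.dump(W,open("wrist2.pkl","wb"));save(W,"pics/w2.png")
h=cv2.cvtColor(W["color"],cv2.COLOR_RGB2HSV)
m=(h[...,0]<12)&(h[...,1]>150)&(h[...,2]<140)
for x in (.50,.5265,.55): print(proj(W,(x,-.163,.182)))
E
```

```text
3.3667 [ 0.53064708 -0.154383    0.21143078] -0.03064462708559067
[254.74907269 323.46450481]
[313.77973246 321.74055868]
[366.20892175 320.28162136]
```

View pics/w2.png

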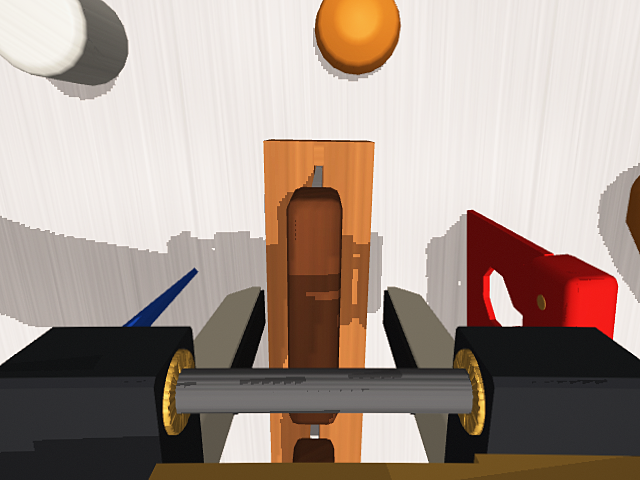

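```bash
python3 - <<'E'
from h import *
import pickle
W=pickle.load(open("wrist2.pkl","rb"))
for n,p in dict(tl=(287.5,215),tr=(342.5,215),ml=(288,300),mr=(340,300),bl=(289,350),br=(338.5,350),bot=(314,424),top=(315,189)).items(): print(n,plane(W,*p,.182).round(4))
for p in ((264,142),(374,142),(278,460),(360,460),(318,180)): print(plane(W,*p,.045).round(4))
s=read_state();print(s["time"],s["tcp_pos"],yaw(s),W["origin"],R.from_rotvec(W["rotation"]).as_matrix().round(3).tolist())
E
```

```text
tl [ 0.5174 -0.1139  0.182 ]
tr [ 0.5403 -0.1146  0.182 ]
ml [ 0.5155 -0.1521  0.182 ]
mr [ 0.5385 -0.1529  0.182 ]
bl [ 0.5147 -0.1768  0.182 ]
br [ 0.5373 -0.1775  0.182 ]
bot [ 0.5246 -0.2167  0.182 ]
top [ 0.5292 -0.1034  0.182 ]
[ 0.4905 -0.088   0.045 ]
[ 0.5693 -0.0904  0.045 ]
[ 0.4841 -0.3633  0.045 ]
[ 0.557  -0.3656  0.045 ]
[ 0.5282 -0.1162  0.045 ]
3.4167 [ 0.53089244 -0.15480096  0.21206622] -0.031141333152299486 [ 0.53351565 -0.0793346   0.35249827] [[1.0, -0.03, -0.008], [-0.031, -0.963, -0.268], [-0.0, 0.268, -0.963]]
```

servo_tool --increments '[55,-2,5,-2.7,0,0.005,0,55,-2,10,-2.7,0,0.005,0,55,0,10,0,0,0,0,55,0,10,0,0,0,0,55,0,10,0,0,0,0]'

```text
time: 3.83
tcp_pos: [0.5259, -0.1605, 0.1655]
tcp_rot: [-1.57, 0.033, -0.033]
ft_force: [-0.1, -0.8, 0.9]
grip_width: 0.0514
```

servo_tool --increments '[55,0,0,0,0,0,0,55,0,0,0,0,0,0,55,0,0,0,0,0,0]'

```text
time: 4.08
tcp_pos: [0.5262, -0.1606, 0.1665]
tcp_rot: [-1.571, 0.033, -0.033]
ft_force: [0.5, 0.1, 0.0]
grip_width: 0.0513
```

```bash
python3 - <<'E'
from h import *
s=read_state();print(s["time"],s["tcp_pos"],yaw(s),R.from_rotvec(s["tcp_rot"]).as_matrix().round(3).tolist())
E
```

```text
4.0833 [ 0.52617674 -0.16060844  0.16653841] -0.042129867113298705 [[0.999, -0.0, 0.042], [-0.042, -0.0, 0.999], [-0.0, -1.0, -0.0]]
```

Well placed. Close at 45 N.

servo_tool --increments '[0,0,0,0,0,0,0,0,0,0,0,0,0,0,0,0,0,0,0,0,0,0,0,0,0,0,0,0,0,0,0,0,0,0,0]' --squeeze 45

```text
time: 4.5
tcp_pos: [0.5261, -0.1605, 0.1669]
tcp_rot: [-1.571, 0.033, -0.033]
ft_force: [0.1, 0.1, 3.4]
grip_width: 0.0237
```

servo_tool --increments '[0,0,0,0,0,0,0,0,0,-6,0,0,0,0,0,0,-8,0,0,0,0,0,0,-10,0,0,0,0,0,0,-12,0,0,0,0]'

```text
time: 4.92
tcp_pos: [0.5259, -0.1605, 0.2034]
tcp_rot: [-1.571, 0.034, -0.033]
ft_force: [0.7, 0.0, -2.5]
grip_width: 0.0239
```

servo_tool --increments '[0,0,-16,0,0,0,0,0,4,-16,0,0,0,0,0,8,-14,0,0,0,0,0,12,-4,10,0,0,0,0,12,0,20,0,0,0]'

```text
time: 5.33
tcp_pos: [0.5645, -0.1338, 0.2549]
tcp_rot: [-1.572, 0.033, -0.039]
ft_force: [0.4, -0.3, -2.1]
grip_width: 0.0238
```

servo_tool --increments '[0,6,0,28,0,0,0,0,3,0,28,0,0,0,0,0,0,28,0,0,0,0,0,0,28,0,0,0,0,0,0,28,0,0,0]'

```text
time: 5.75
tcp_pos: [0.5784, 0.0099, 0.2525]
tcp_rot: [-1.57, 0.033, -0.032]
ft_force: [1.0, 0.3, -2.8]
grip_width: 0.0239
```

servo_tool --increments '[0,0,0,28,0,0,0,0,0,0,28,0,0,0,0,0,0,26,0,0,0,0,0,0,18,0,0,0,0,0,0,10,0,0,0]'

```text
time: 6.17
tcp_pos: [0.5827, 0.1216, 0.2523]
tcp_rot: [-1.57, 0.03, -0.029]
ft_force: [0.1, 0.1, -3.1]
grip_width: 0.0236
```

servo_tool --increments '[0,0,0,8,0,0,0,0,0,0,5,0,0,0,0,0,0,0,0,0,0,0,0,0,0,0,0,0]'

```text
time: 6.5
tcp_pos: [0.5834, 0.1294, 0.2527]
tcp_rot: [-1.571, 0.034, -0.034]
ft_force: [-0.6, -0.8, -3.1]
grip_width: 0.0239
```

```bash
python3 - <<'E'
from h import *
import pickle
for n in ["side","top"]:
    im=get_image(n); pickle.dump(im,open(n+"2.pkl","wb")); globals()[n]=im
s=read_state();print(s["time"],s["tcp_pos"],yaw(s),s["ft_force"],s["grip_width"])
cv2.imwrite("pics/d.png",crop(side,200,150,400,350,3))
c=s["tcp_pos"]-[0,0,.006]
print("handle c proj",proj(side,c),proj(side,c-[0,0,.044]),proj(side,c-[0,0,.089]),proj(side,c-[0,0,.151]))
E
```

```text
6.6 [0.58345816 0.12898333 0.25276098] -0.04379771175201074 [ 0.30756832  0.14074816 -2.40534766] 0.02384236999424944
handle c proj [251.20335414 213.74286246] [253.05447314 238.48135646] [254.81959832 262.04196914] [257.06237782 291.93804288]
```

View pics/d.png

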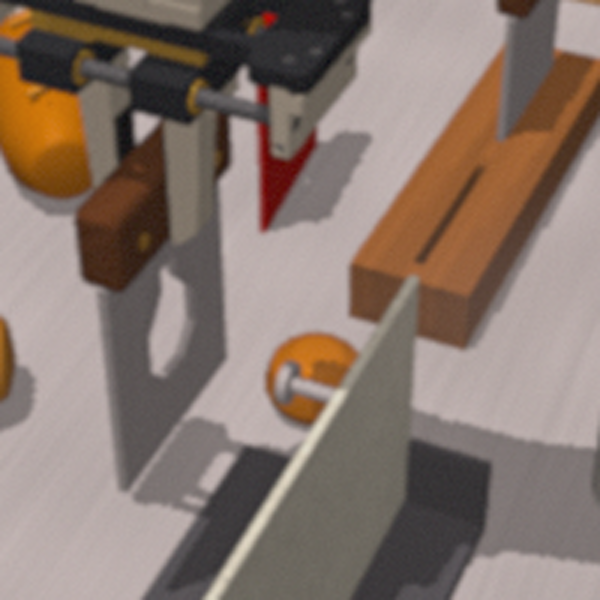

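```bash
python3 - <<'E'
from h import *
import pickle
S=pickle.load(open("side2.pkl","rb")); T=pickle.load(open("top2.pkl","rb"))
c=np.array([.5834,.129,.2468]); n=np.array([1,.0437*0-.0437*-1,0]); n=np.array([np.cos(.0437),-np.sin(.0437),0])
def pl(x,y,off=0):
    o,d=ray(S,(x+.5)/3-.5+200,(y+.5)/3-.5+150); t=((c+off*n-o)@n)/(d@n); return (o+d*t).round(4)
print("front(panel-side) face, off -2.5mm")
for k,p in dict(botnear=(128,490),botfar=(225,360),holeL=(150,350),holeR=(188,325),holebot=(158,378),slottopL=(163,268),slottopR=(180,262)).items(): print(k,pl(*p,-.0025))
print([proj(S,c+np.array([.0437*y,y,0])+[-.0025,0,z]).round(1) for y,z in [(-.055,-.151),(.055,-.151),(0,-.044)]])
# top check
cv2.imwrite("pics/e.png",crop(T,150,150,290,270,5))
E
```

```text
front(panel-side) face, off -2.5mm
botnear [0.5831 0.1795 0.0981]
botfar [0.5785 0.0737 0.0978]
holeL [0.5817 0.1484 0.1659]
holeR [0.5801 0.1108 0.1521]
holebot [0.5815 0.1432 0.1431]
slottopL [0.581  0.1308 0.2039]
slottopR [0.5803 0.1146 0.1958]
[array([274.6, 270.7]), array([240.9, 316.1]), array([254.7, 238.9])]
```

View pics/e.png

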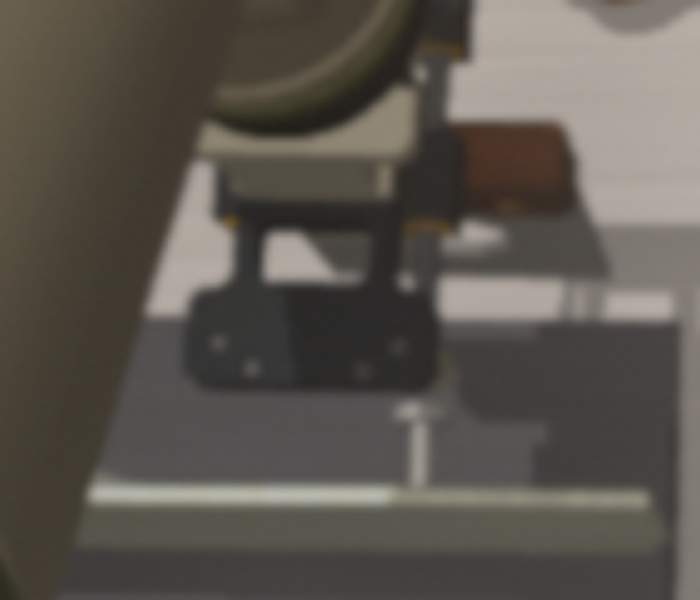

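servo_tool --increments '[0,-5,2,1.5,0,0,0,0,-10,2,1.5,0,0,0,0,-10,0,0,0,0,0,0,-10,0,0,0,0,0,0,-5,0,0,0,0,0]'

```text
time: 7.02
tcp_pos: [0.5414, 0.135, 0.2486]
tcp_rot: [-1.57, 0.034, -0.032]
ft_force: [0.3, -0.3, -2.7]
grip_width: 0.0235
```

servo_tool --increments '[0,0,0,0,0,0,0,0,0,0,0,0,0,0,0,-4,0,0,0,0,0,0,-6,0,0,0,0,0,0,-6,0,0,0,0,0]'

```text
time: 7.43
tcp_pos: [0.5272, 0.1356, 0.2485]
tcp_rot: [-1.571, 0.033, -0.033]
ft_force: [-0.1, 0.4, -2.5]
grip_width: 0.0241
```

servo_tool --increments '[0,-6,0,0,0,0,0,0,-6,0,0,0,0,0,0,-6,0,0,0,0,0,0,-5,0,0,0,0,0,0,0,0,0,0,0,0]'

```text
time: 7.85
tcp_pos: [0.5034, 0.1368, 0.2487]
tcp_rot: [-1.57, 0.033, -0.032]
ft_force: [0.6, 0.2, -3.4]
grip_width: 0.024
```

```bash
python3 - <<'E'
from h import *
im=get_image("side"); cv2.imwrite("pics/f.png",crop(im,230,170,390,330,4))
s=read_state();print(s["time"],s["tcp_pos"],yaw(s),s["ft_force"],s["grip_width"])
E
```

```text
7.9 [0.50408182 0.13679868 0.24875394] -0.04155667733673666 [ 1.05215262  0.14322531 -2.6423006 ] 0.024143873310146464
```

View pics/f.png

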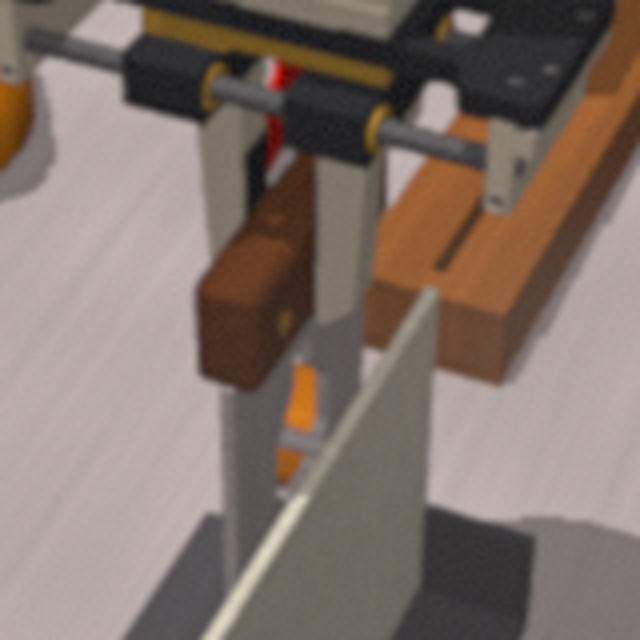

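servo_tool --increments '[0,-2,4,-1,0,0,0,0,0,7,0,0,0,0,0,0,7,0,0,0,0,0,0,6,0,0,0,0,0,0,4,0,0,0,0]'

```text
time: 8.32
tcp_pos: [0.5023, 0.1356, 0.2194]
tcp_rot: [-1.571, 0.034, -0.032]
ft_force: [-0.5, -1.0, -2.2]
grip_width: 0.0237
```

servo_tool --increments '[0,0,3,0,0,0,0,0,0,3,0,0,0,0,0,0,0,0,0,0,0]'

```text
time: 8.57
tcp_pos: [0.5025, 0.1357, 0.214]
tcp_rot: [-1.571, 0.033, -0.033]
ft_force: [-0.6, -0.4, -3.1]
grip_width: 0.0237
```

servo_tool --increments '[0,0,2,0,0,0,0,0,0,2,0,0,0,0,0,0,0,0,0,0,0]'

```text
time: 8.82
tcp_pos: [0.5025, 0.1357, 0.2104]
tcp_rot: [-1.571, 0.033, -0.033]
ft_force: [-0.0, -0.6, -2.8]
grip_width: 0.0236
```

servo_tool --increments '[0,0,1,0,0,0,0,0,0,1,0,0,0,0,0,0,0,0,0,0,0]'

```text
time: 9.07
tcp_pos: [0.5026, 0.1358, 0.2087]
tcp_rot: [-1.57, 0.033, -0.033]
ft_force: [-0.2, 0.3, -0.7]
grip_width: 0.0239
```

servo_tool --increments '[0,0,1,0,0,0,0,0,0,0,0,0,0,0]'

```text
time: 9.23
tcp_pos: [0.5027, 0.1358, 0.2083]
tcp_rot: [-1.57, 0.033, -0.033]
ft_force: [-2.7, 0.7, 7.0]
grip_width: 0.0242
```

servo_tool --increments '[0,0,-0.8,0,0,0,0,0,0,0,0,0,0,0,30,0,0,0,0,0,0,35,0,0,0,0,0,0,45,0,0,0,0,0,0]' --squeeze 10

```text
time: 9.65
tcp_pos: [0.5026, 0.1358, 0.2084]
tcp_rot: [-1.571, 0.033, -0.033]
ft_force: [-0.0, 0.1, -0.4]
grip_width: 0.0348
```

servo_tool --increments '[55,0,0,0,0,0,0,60,0,0,0,0,0,0,60,0,0,0,0,0,0,60,0,0,0,0,0,0,60,0,0,0,0,0,0]'

```text
time: 10.07
tcp_pos: [0.5026, 0.1358, 0.2084]
tcp_rot: [-1.571, 0.033, -0.033]
ft_force: [-0.5, 0.6, -0.2]
grip_width: 0.0553
```

```bash
python3 - <<'E'
from h import *
im=get_image("side"); cv2.imwrite("pics/g.png",crop(im,230,170,390,330,4))
s=read_state();print(s["time"],s["tcp_pos"],yaw(s),s["ft_force"],s["grip_width"])
E
```

```text
10.1167 [0.50253187 0.13574553 0.20842884] -0.04200048487617234 [-1.10065368 -0.02193149  0.43001817] 0.05553010411068069
```

View pics/g.png

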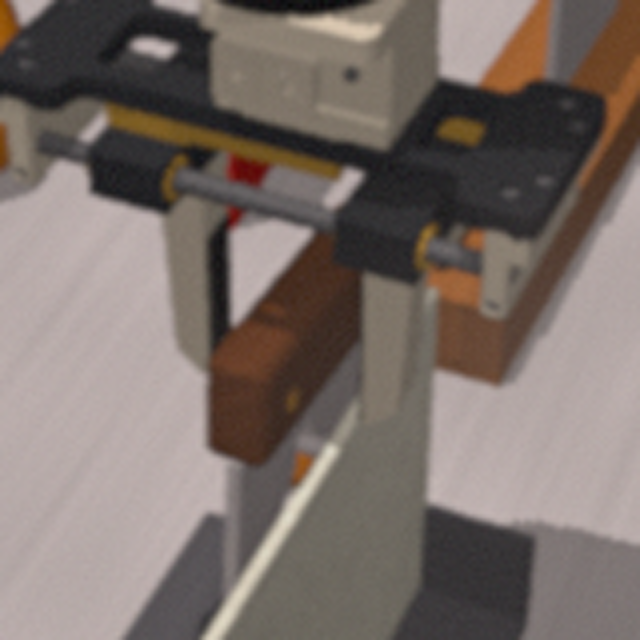

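Released, and it hangs upright. I'll raise the gripper straight up and away from it.

servo_tool --increments '[60,0,-5,0,0,0,0,60,0,-10,0,0,0,0,60,0,-15,0,0,0,0,60,0,-20,0,0,0,0,60,0,-20,0,0,0,0]'

```text
time: 10.53
tcp_pos: [0.5024, 0.1355, 0.2799]
tcp_rot: [-1.571, 0.033, -0.033]
ft_force: [-0.2, 0.0, -0.3]
grip_width: 0.0559
```

servo_tool --increments '[60,0,-20,0,0,0,0,60,0,-20,-20,0,0,0,60,0,-10,-35,0,0,0,60,0,0,-35,0,0,0,60,0,0,-35,0,0,0]'

```text
time: 10.95
tcp_pos: [0.4974, 0.0096, 0.3303]
tcp_rot: [-1.57, 0.03, -0.034]
ft_force: [-0.3, -0.2, -0.3]
grip_width: 0.0556
```

servo_tool --increments '[60,0,0,-30,0,0,0,60,0,0,-20,0,0,0,60,0,0,0,0,0,0,60,0,0,0,0,0,0,60,0,0,0,0,0,0]'

```text
time: 11.37
tcp_pos: [0.4953, -0.0384, 0.3289]
tcp_rot: [-1.57, 0.032, -0.033]
ft_force: [-0.2, 0.4, -0.0]
grip_width: 0.0554
```

servo_tool --increments '[60,0,0,0,0,0,0,60,0,0,0,0,0,0,60,0,0,0,0,0,0,60,0,0,0,0,0,0,60,0,0,0,0,0,0]'

```text
time: 11.78
tcp_pos: [0.4952, -0.0387, 0.3284]
tcp_rot: [-1.571, 0.033, -0.032]
ft_force: [0.9, 0.7, -0.3]
grip_width: 0.0557
```

```bash
python3 - <<'E'
from h import *
a=get_image("side");b=get_image("top")
c=np.zeros((400,800,3),np.uint8); c[:,:400]=cv2.resize(crop(a,230,130,430,330,1),(400,400),interpolation=cv2.INTER_CUBIC); c[:,400:]=cv2.resize(crop(b,90,150,290,350,1),(400,400),interpolation=cv2.INTER_CUBIC)
cv2.imwrite("pics/i.png",c)
s=read_state();print(s["time"],s["tcp_pos"],s["ft_force"])
E
```

```text
11.8833 [ 0.4952204  -0.03888381  0.32840491] [ 0.4928936   0.07487203 -0.35030819]
```

View pics/i.png

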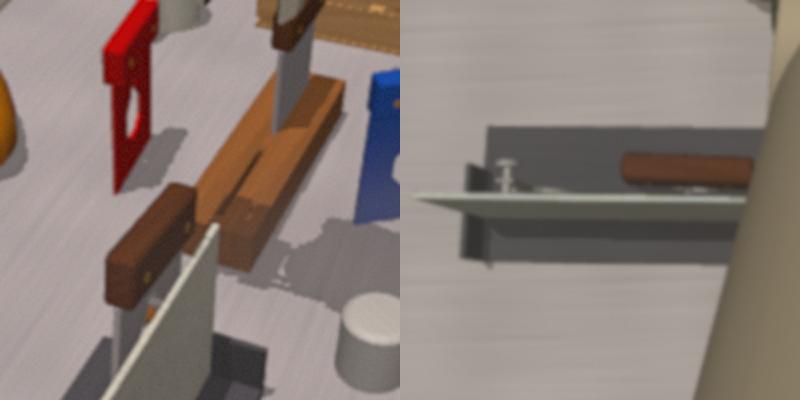

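The scraper hangs upright and level behind the panel. The plain scraper is still in the block, and the robot is clear of everything.

```bash
python3 -c "
from rig import sign_off
print(sign_off())"
```

```text
the job is handed in; nothing more can be done
None
```

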